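Put three mixed-up parts back into their colour trays

TASK

The parts in the colour trays got mixed up: put the yellow gear motor in the yellow tray, the blue board eraser in the blue tray and the battery holder in the green tray, each lying flat the right way up in the middle of its tray (do not count the trailing wires), inside the rim. Each of the three holds another part at the start, so use the empty grey tray, or another free spot, on the way. Do not shift the two rolls of tape and the loose plywood wheel that lie around.

Things in the scene. Friction and masses are not known exactly. Their poses are not given: they have to be found in the camera images.
- tray_yellow_mid (a point): yellow open tray, flat and low, screwed to the bench: the home of the yellow gear motor. Outside 120 mm (own x) by 140 mm (own y); floor 3 mm thick, rim 4 mm wide and only 6 mm high over the bench (3 mm over the tray's floor). This point is the centre of the tray's floor, on its upper face, 3 mm over the bench; z up.
- tray_blue_mid (a point): blue open tray, flat and low, screwed to the bench: the home of the blue board eraser. Outside 120 mm (own x) by 140 mm (own y); floor 3 mm thick, rim 4 mm wide and only 6 mm high over the bench (3 mm over the tray's floor). This point is the centre of the tray's floor, on its upper face, 3 mm over the bench; z up.
- tray_green_mid (a point): green open tray, flat and low, screwed to the bench: the home of the battery holder. Outside 120 mm (own x) by 140 mm (own y); floor 3 mm thick, rim 4 mm wide and only 6 mm high over the bench (3 mm over the tray's floor). This point is the centre of the tray's floor, on its upper face, 3 mm over the bench; z up.
- tray_grey_mid (a point): grey open tray, flat and low, screwed to the bench: the spare tray, empty at the start; it may be used on the way and has no part of its own. Outside 120 mm (own x) by 140 mm (own y); floor 3 mm thick, rim 4 mm wide and only 6 mm high over the bench (3 mm over the tray's floor). This point is the centre of the tray's floor, on its upper face, 3 mm over the bench; z up.
- motor_mid (a point): loose gear motor lying flat: yellow gearbox (22 mm wide along own x, 48 long, 19 high) at own +y, then a round silver can of 20 mm diameter; solid part 22 x 72 x 20 mm, 30 g. This point is the solid part's middle, 10 mm over its underside, on the gearbox; grasp across own x. Thin wires trail 40 mm beyond its own -y end; they offer no resistance and do not count for its middle.
- battery_mid (a point): loose battery holder lying flat: black open holder with a green and a blue cell, solid part 33 mm wide (own x), 62 mm long (own y), 18 mm high, 60 g. This point is the middle of the solid part, 9 mm over its underside; grasp it across own x (33 mm). Thin wires trail 40 mm beyond its own -y end; they offer no resistance and do not count for its middle.
- eraser_mid (a point): loose whiteboard eraser lying flat, blue top on a grey felt block: 53 mm wide (own x), 114 mm long (own y), 26 mm high, 50 g. This point is its centre, 13 mm over its underside; grasp it across own x (53 mm).
- tape_mid (a point): bystander, loose: roll of black tape lying flat on the bench, 64 mm across, 19 mm high, 50 g; this point is its centre.
- masking_mid (a point): bystander, loose: roll of cream masking tape lying flat on the bench, 100 mm across, 25 mm high, 50 g; this point is its centre.
- wheel_mid (a point): bystander, loose: spoked plywood wheel lying flat on the bench, 58 mm across, 9 mm thick, 12 g; this point is its centre.
Mind the look-alikes: they are no part of the job. Of the things that look like the part that bears motor_mid, take the one that is farthest to the robot's left at the start.

How it is judged:
By the outcome, as a careful person would: the job done as asked, in the order asked, and still so for the second after the job is handed in, with the robot touching nothing.
It also fails if it takes over 112 s, if anything falls off the work surface, if the arm or the gripper's body presses on something with over 40 N, if the wrist force passes 120 N, or if a joint passes its speed limit or range.

ROBOT

A 6-joint arm with a two-finger parallel gripper is mounted at the origin on a cart in front of the work surface, level with it; the furniture and walls round the work are solid. World frame = base frame: x ahead of the robot, y to its left, z up, the work surface at z = 0. Lengths are in m, angles in rad, forces in N, time in s.
With the tool pointing down it reaches from about 0.325 to 0.75 m from the base axis. Payload 7.6 kg.
Tool frame: the origin (TCP) lies midway between the tips of the shut fingers; the grasp point (between the pads) lies 19 mm behind it; z points along the fingers, y is the line along which they close (so a half turn about z gives the same grasp; the last joint's range is limited). The gripper opens to 85 mm and grips with 20 to 120 N. Pads are 22 mm wide; open, the fingers measure 114 mm over their backs; the gripper's body (76 mm by 85 mm) begins 54 mm behind the grasp point. The pads swing forward as they close: fully open they stand 13 mm farther back than shut.
Start: joints at [-1.22, 0.052, 1.401, -0, 1.689, -0.07], TCP at [0.214, -0.479, 0.231] pointing down, gripper open.
Joint ranges: [-2.9, 2.9], [-0.91, 2.17], [0.12, 2.37], [-1.06, 4.2], [0.26, 2.73], [-2.93, 2.93]. Speed limits (rad/s): [2.57, 2.57, 3.01, 3.14, 3.14, 3.14].

INTERFACE

Orientations are given as a rotation vector (axis times angle).
In Python, from station import status, cams, bot gives the robot as it stands.
- The arm moves only by the shell command python3 -m creep 'ROWS' [FORCE]. ROWS is JSON, a list of rows, each an object with "xyz": the shift along the tool's x, y, z in cm, a list of three; "rotation": the turn, a rotation vector about the tool's x, y, z in degrees, a list of three; "jaw": the closure, from -1 (fully open) to 1 (shut). A call has 1 to 12 rows; each row shifts and turns the commanded pose from where the row before left it, along the tool's axes as they then stand; what a row does not reach is not made up. A row lasts 1/12 s, in which the tool goes at most 41.7 mm and 7.16 degrees, less where a joint would pass 70% of its speed; a pose out of reach is approached as far as the arm can. A call with a gripper value outside its range is refused whole. The fingers move at their own pace and stop on an object; FORCE is the grip in N (left out, the last holds). Time passes only in rows, so rows that do not move let the fingers close. It gives the time, the measured TCP pose, the force, the opening and the grip force at its end, in the units of the state.
- status.observe(): the state, without advancing time (a new reading comes with each control period).
- cams.get_image(name): name is "side" or "top"; returns the picture (480x640x3 uint8, blue, green, red); there is no depth.
- cams.camera_params(name): a dict with "vertical_fov" (degrees; the focal length in pixels is half the picture's height over the tangent of half this angle, whatever the lens; pixels are square), "cx", "cy" (the principal point, pixels), "pose" (4x4, takes a point from camera to world coordinates). Camera axes: x right, y up, looking along -z (the intrinsics and any distortion apply to the point x, -y, -z); pixel columns grow to the right and rows downward; lengths in m; the calibration is good to about 2 mm. A picture is of the moment at which its call begins. camera_params takes no time and is no camera call.
- bot.hand_in(): hands the job in; it is judged then, once.
The state is a dict: "clock": time; "qpos": joint angles; "qd": joint speeds; "effort": joint torques, N m; "eef_pos": TCP position; "eef_rot": TCP orientation; "force": force on the tool from outside, world axes, zero at the start; "ft_torque": the same for the moment, N m; "width": opening from 0.0 (shut) to 1.0 (fully open); "finger_force": force on a finger pad.
Only numpy, scipy, OpenCV 4.12 (cv2) and the standard library are available. Lean on these libraries where they do the work, as an engineer would, in place of code of your own. Each camera call takes 0.05 s, during which the arm holds its last target. There are 200 camera calls.

## Working session

There is one attempt and no reset: what is moved stays moved. The work goes in short steps, Python scripts to look and compute and a shell command to move; the robot and the scene stay as the last step left them, time stands still between calls to the robot, and variables do not carry over. Pictures are saved under pics/ and viewed, at most 14 in all, crops included, and the job is handed in when it is done.

```bash
mkdir -p pics; ls
python3 - <<'E'
from station import status,cams,bot
import cv2
s=status.observe();print(s['clock'],s['eef_pos'],s['eef_rot'],s['width'])
for n in('top','side'):
    cv2.imwrite(f'pics/{n}0.png',cams.get_image(n));print(n,cams.camera_params(n))
E
```

```text
pics
0.0 [ 0.21436128 -0.47890266  0.23044123] [-3.07075646e+00 -6.55739109e-01  3.83166719e-04] 1.0025949711482118
top {'vertical_fov': 57.29095981818254, 'cx': 316.5705107177876, 'cy': 242.35502874091358, 'pose': array([[ 0.02138886,  0.99119823, -0.13064683,  0.39337079],
       [-0.9996254 ,  0.02343422,  0.01413819, -0.04210329],
       [ 0.01707536,  0.13029549,  0.99132816,  1.10910775],
       [ 0.        ,  0.        ,  0.        ,  1.        ]])}
side {'vertical_fov': 54.85963177844927, 'cx': 309.42717126846134, 'cy': 238.4354944443719, 'pose': array([[ 0.86684158,  0.30482999, -0.39454322,  0.04132057],
       [-0.49827725,  0.501915  , -0.70696613, -0.99190782],
       [-0.01747732,  0.80941955,  0.58697064,  0.83477665],
       [ 0.        ,  0.        ,  0.        ,  1.        ]])}
```

View pics/top0.png

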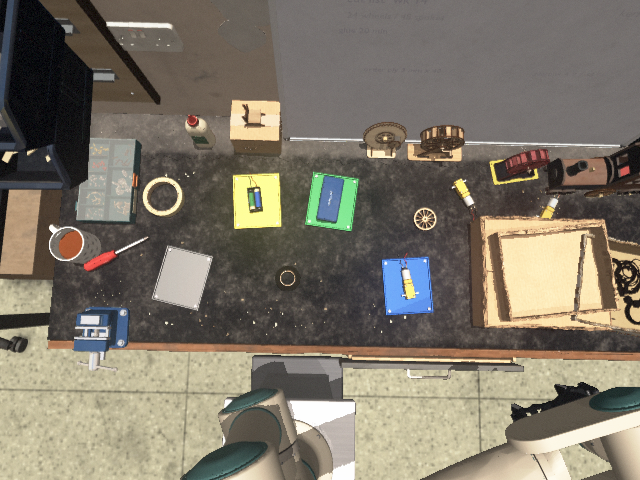

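View pics/side0.png

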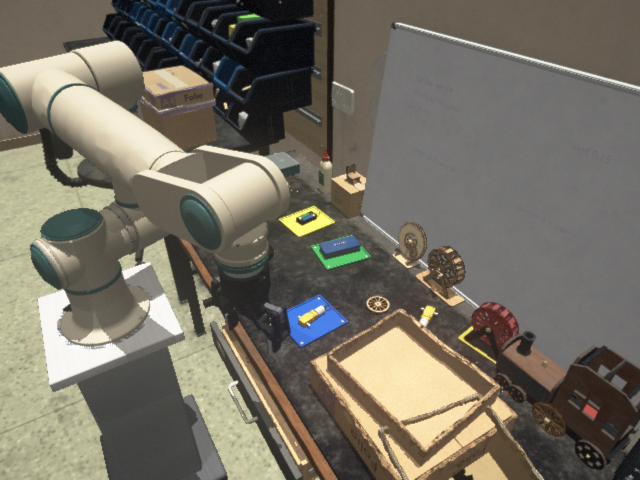

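```bash
cat > h.py <<'E'
import numpy as np,cv2
from station import status,cams,bot
def ray(n,u,v,z):
    p=cams.camera_params(n);f=240/np.tan(np.radians(p['vertical_fov']/2));T=p['pose']
    d=T[:3,:3]@[(u-p['cx'])/f,-(v-p['cy'])/f,-1];o=T[:3,3]
    return (o+d*(z-o[2])/d[2])[:2]
def rect(img,box,lo,hi,z,n='top'):
    "min-area rectangle in world of the largest blob of a colour in box x0,y0,x1,y1"
    x0,y0,x1,y1=box;h=cv2.cvtColor(img,cv2.COLOR_BGR2HSV)[y0:y1,x0:x1]
    h=cv2.resize(h,None,fx=4,fy=4,interpolation=cv2.INTER_NEAREST)
    m=cv2.inRange(h,np.array(lo),np.array(hi))
    c=max(cv2.findContours(m,0,2)[0],key=cv2.contourArea)[:,0].astype(float)
    w=np.array([ray(n,x0+(a+.5)/4-.5,y0+(b+.5)/4-.5,z) for a,b in c])
    (cx,cy),(a,b),t=cv2.minAreaRect((w*1000).astype(np.float32))
    if a>b:a,b,t=b,a,t-90   # t: angle of short axis
    return np.round([cx,cy,a,b,(t+90)%180-90],1)  # mm, short-axis angle deg
E
python3 - <<'E'
from h import *
im=cv2.imread('pics/top0.png')
print('yel',rect(im,(225,165,290,235),(22,120,90),(34,255,255),.005))
print('grn',rect(im,(300,165,365,235),(45,120,60),(85,255,255),.005))
print('blu',rect(im,(375,250,440,322),(100,120,60),(125,255,255),.005))
print('gry',rect(im,(145,240,220,315),(0,0,95),(179,60,255),.005))
print('eras',rect(im,(310,170,350,228),(100,60,30),(130,255,255),.026))
print('motor',rect(im,(398,258,418,305),(15,80,100),(40,255,255),.019))
c=lambda x,y,w,h,s:cv2.resize(im[y:y+h,x:x+w],None,fx=s,fy=s,interpolation=cv2.INTER_CUBIC)
a=np.hstack([c(230,170,60,60,6),c(305,170,60,60,6)])
b=np.hstack([c(378,250,60,40,6),c(378,280,60,40,6)])
cv2.imwrite('pics/m0.png',np.vstack([a,b]))
E
```

```text
yel [603.4 138.1  32.4  66.7 -88.6]
grn [ 666.8 -154.6    7.2   81.8   83.9]
blu [ 435.7 -287.   122.6  142.4  -85.3]
gry [446.8 275.7 122.6 148.4  77.4]
eras [648.4 -89.   52.7 113.9  81.1]
motor [ 427.8 -287.9   25.9   49.   -80.7]
```

View pics/m0.png

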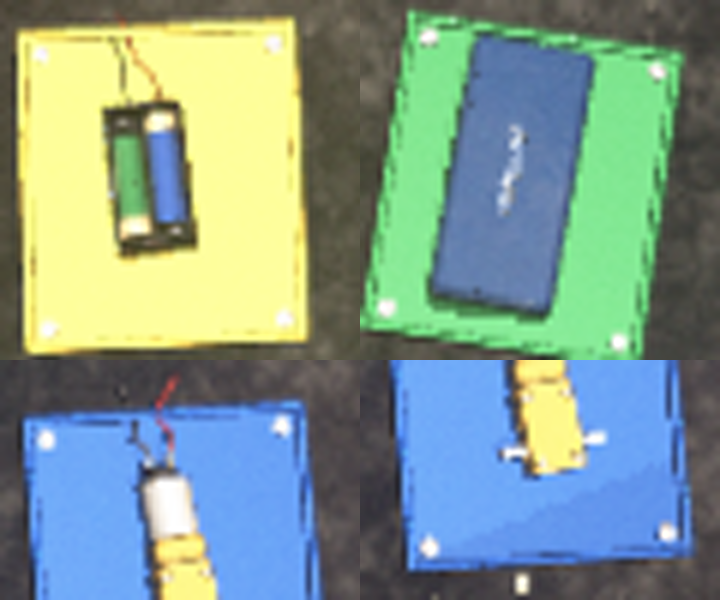

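```bash
cat >> h.py <<'E'
def quad(n,pts,z):
    w=np.array([ray(n,u,v,z) for u,v in pts],np.float32)*1000
    (cx,cy),(a,b),t=cv2.minAreaRect(w)
    if a>b:a,b,t=b,a,t-90
    return np.round([*w.mean(0),a,b,(t+90)%180-90],1)
E
python3 - <<'E'
from h import *
im=cv2.imread('pics/top0.png')
print('yel',rect(im,(225,165,290,235),(20,70,150),(36,255,255),.005))
print('grn',rect(im,(300,165,365,240),(45,90,60),(85,255,255),.005))
print('blu',rect(im,(375,250,440,322),(100,120,60),(125,255,255),.005))
k=lambda x,y,P:[(x+(u+.5)/6-.5,y+(v+.5)/6-.5) for u,v in P]
print('yelq',quad('top',k(230,170,[(18,30),(295,18),(308,340),(26,355)]),.006))
print('bat',quad('top',k(230,170,[(104,107),(180,100),(197,246),(121,257)]),.019))
print('motor',quad('top',k(378,250,[(143,110),(190,102),(227,288),(173,295)]),.02))
print('eras',quad('top',k(305,170,[(116,36),(234,62),(192,316),(73,296)]),.026))
for n,u,v in(('tape',287,278),('mask',162,196),('wheel',425,218),('mug',75,240),('grey',183,277),('shelf',92,185),('sdrv',147,238)):print(n,ray('top',u,v,.01))
# side: check
s=cv2.imread('pics/side0.png')
x=s[200:360,270:360];cv2.imwrite('pics/s1.png',cv2.resize(x,None,fx=3.7,fy=3.7,interpolation=cv2.INTER_CUBIC))
E
```

```text
yel [644.5  98.4 122.4 143.4 -85.8]
grn [647.  -94.3 122.3 142.6  82.8]
blu [ 435.7 -287.   122.6  142.4  -85.3]
yelq [643.6  98.  119.1 141.5 -85.9]
bat [643.6 101.3  32.2  65.1 -81.3]
motor [ 441.5 -286.7   22.5   77.8  -79.1]
eras [647.1 -89.6  51.  113.2  81.7]
tape [0.44683575 0.01404259]
mask [0.64781229 0.33783979]
wheel [ 0.60746289 -0.33321492]
mug [0.52987717 0.54657238]
grey [0.44357259 0.2722066 ]
shelf [0.67188828 0.51677066]
sdrv [0.53918313 0.36803567]
```

The top view shows battery holder in yellow (≈255,200), eraser in green (≈331,198), motor in blue (≈408,283), and grey empty (≈183,277). Sizes match those given. I'll do battery → grey, motor → yellow, eraser → blue, then battery → green.

```bash
cat > plan.py <<'E'
import sys
from h import *
from scipy.spatial.transform import Rotation as R
# usage: plan.py x y z(mm) heading(deg of tool x): turn about tool z, then shift after turn
x,y,z,hd=map(float,sys.argv[1:5]);s=status.observe()
M=R.from_rotvec(s['eef_rot']).as_matrix();h=np.degrees(np.arctan2(M[1,0],M[0,0]))
turn=(h-hd+180)%360-180
c,n=np.cos(np.radians(hd)),np.sin(np.radians(hd))
N=np.array([[c,n,0],[n,-c,0],[0,0,-1]])
d=np.array([x,y,z])/1000-s['eef_pos']
print('t',round(s['clock'],2),'pos mm',np.round(s['eef_pos']*1000,1),'head',round(h,1),'tilt',np.round(M[:,2],3),'w',round(s['width'],3),'q6',round(s['qpos'][5],2))
print('turn z',round(turn,1),'shift after turn cm',np.round(N.T@d*100,2))
E
python3 plan.py 645 101 120 8
```

```text
t 0.1 pos mm [ 214.4 -478.9  230.5] head 24.1 tilt [-0.001  0.001 -1.   ] w 1.001 q6 -0.07
turn z 16.1 shift after turn cm [ 50.72 -51.44  11.05]
```

```bash
python3 -m creep '[{"xyz":[0,0,0],"rotation":[0,0,5.4],"jaw":-1},{"xyz":[0,0,0],"rotation":[0,0,5.4],"jaw":-1},{"xyz":[0,0,0],"rotation":[0,0,5.3],"jaw":-1},{"xyz":[2.8,-2.8,0.4],"rotation":[0,0,0],"jaw":-1},{"xyz":[2.8,-2.8,0.4],"rotation":[0,0,0],"jaw":-1},{"xyz":[2.8,-2.8,0.4],"rotation":[0,0,0],"jaw":-1},{"xyz":[2.8,-2.8,0.4],"rotation":[0,0,0],"jaw":-1},{"xyz":[2.8,-2.8,0.4],"rotation":[0,0,0],"jaw":-1},{"xyz":[2.8,-2.8,0.4],"rotation":[0,0,0],"jaw":-1},{"xyz":[2.8,-2.8,0.4],"rotation":[0,0,0],"jaw":-1},{"xyz":[2.8,-2.8,0.4],"rotation":[0,0,0],"jaw":-1},{"xyz":[2.8,-2.8,0.4],"rotation":[0,0,0],"jaw":-1}]' 40; python3 plan.py 645 101 120 8
```

```text
clock: 1.1
eef_pos: [0.4295, -0.1927, 0.1949]
eef_rot: [-3.134, -0.219, 0.0]
force: [0.5, -0.6, -0.4]
width: 0.997
finger_force: 0.0
t 1.1 pos mm [ 429.5 -192.7  194.9] head 8.0 tilt [-0.  0. -1.] w 0.997 q6 0.93
turn z 0.0 shift after turn cm [ 25.42 -26.08   7.49]
```

```bash
python3 -m creep '[{"xyz":[2.8,-2.9,0.8],"rotation":[0,0,0],"jaw":-1},{"xyz":[2.8,-2.9,0.8],"rotation":[0,0,0],"jaw":-1},{"xyz":[2.8,-2.9,0.8],"rotation":[0,0,0],"jaw":-1},{"xyz":[2.8,-2.9,0.8],"rotation":[0,0,0],"jaw":-1},{"xyz":[2.8,-2.9,0.8],"rotation":[0,0,0],"jaw":-1},{"xyz":[2.8,-2.9,0.8],"rotation":[0,0,0],"jaw":-1},{"xyz":[2.8,-2.9,0.8],"rotation":[0,0,0],"jaw":-1},{"xyz":[2.8,-2.9,0.8],"rotation":[0,0,0],"jaw":-1},{"xyz":[1.5,-1.4,0.5],"rotation":[0,0,0],"jaw":-1},{"xyz":[1.5,-1.45,0.6],"rotation":[0,0,0],"jaw":-1},{"xyz":[0,0,0],"rotation":[0,0,0],"jaw":-1}]' ; python3 plan.py 645 101 6 8
python3 - <<'E'
from h import *
a=cams.get_image('side');x=a[180:330,240:400]
cv2.imwrite('pics/s2.png',cv2.resize(x,None,fx=4,fy=4,interpolation=cv2.INTER_CUBIC))
E
```

```text
clock: 2.02
eef_pos: [0.6443, 0.102, 0.1173]
eef_rot: [-3.133, -0.224, 0.005]
force: [0.0, -0.5, -0.6]
width: 0.998
finger_force: 0.0
t 2.02 pos mm [644.3 102.  117.3] head 8.2 tilt [-0.003  0.    -1.   ] w 0.998 q6 1.53
turn z 0.2 shift after turn cm [ 0.06  0.11 11.13]
```

View pics/s2.png

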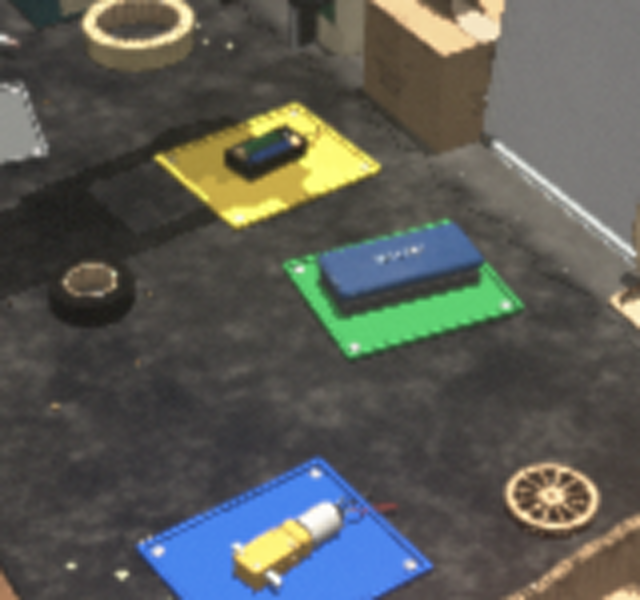

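Run:
```python
from h import *
cv2.imwrite('pics/s3.png',cams.get_image('side'))
p=cams.camera_params('side');f=240/np.tan(np.radians(p['vertical_fov']/2))
for P in([.6443,.102,.1173],[.645,.101,.012],[.44,-.286,.013],[.648,-.0895,.016],[.445,.273,.003]):
    c=np.linalg.inv(p['pose'])@[*P,1];print(P,p['cx']-f*c[0]/c[2],p['cy']+f*c[1]/c[2])
```

```text
[0.6443, 0.102, 0.1173] 306.24983881161313 189.32834184151
[0.645, 0.101, 0.012] 307.2921892566923 217.82011805109047
[0.44, -0.286, 0.013] 312.763829887897 315.3192443602463
[0.648, -0.0895, 0.016] 340.2642071548188 246.90372933633572
[0.445, 0.273, 0.003] 229.70192957922444 213.0392327252233
```

View pics/s3.png

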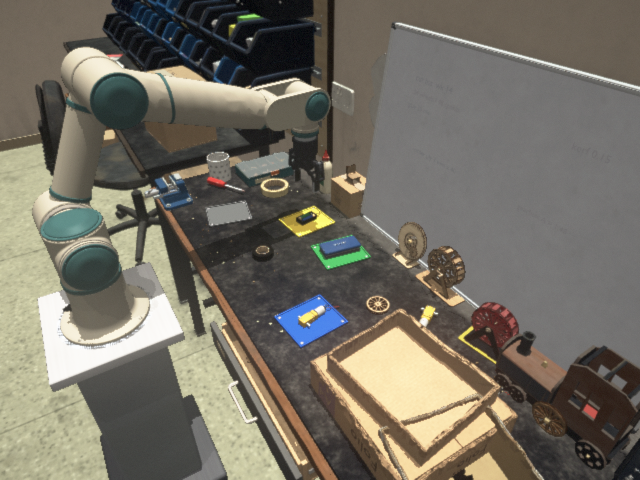

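```bash
python3 -m creep '[{"xyz":[0,0.1,2.2],"rotation":[0,0,0],"jaw":-1},{"xyz":[0,0,2.5],"rotation":[0,0,0],"jaw":-1},{"xyz":[0,0,2.5],"rotation":[0,0,0],"jaw":-1},{"xyz":[0,0,1.8],"rotation":[0,0,0],"jaw":-1},{"xyz":[0,0,1.2],"rotation":[0,0,0],"jaw":-1},{"xyz":[0,0,0.9],"rotation":[0,0,0],"jaw":-1},{"xyz":[0,0,0],"rotation":[0,0,0],"jaw":-1},{"xyz":[0,0,0],"rotation":[0,0,0],"jaw":-1}]' ; python3 plan.py 645 101 6 8
```

```text
clock: 2.78
eef_pos: [0.6446, 0.0974, 0.0101]
eef_rot: [3.134, 0.219, 0.001]
force: [-0.3, 0.8, -0.4]
width: 0.999
finger_force: 0.0
t 2.78 pos mm [644.6  97.4  10.1] head 8.0 tilt [ 0.001 -0.    -1.   ] w 0.999 q6 1.52
turn z -0.0 shift after turn cm [ 0.09 -0.35  0.41]
```

```bash
python3 -m creep '[{"xyz":[0,-0.35,0.4],"rotation":[0,0,0],"jaw":-1},{"xyz":[0,0,0],"rotation":[0,0,0],"jaw":-0.4},{"xyz":[0,0,0],"rotation":[0,0,0],"jaw":1},{"xyz":[0,0,0],"rotation":[0,0,0],"jaw":1},{"xyz":[0,0,0],"rotation":[0,0,0],"jaw":1},{"xyz":[0,0,0],"rotation":[0,0,0],"jaw":1},{"xyz":[0,0,0],"rotation":[0,0,0],"jaw":1},{"xyz":[0,0,0],"rotation":[0,0,0],"jaw":1}]' 40; python3 plan.py 445 273 80 -12
```

```text
clock: 3.45
eef_pos: [0.6442, 0.1012, 0.0059]
eef_rot: [3.134, 0.219, 0.002]
force: [0.1, 0.6, 3.0]
width: 0.376
finger_force: 40.7
t 3.45 pos mm [644.2 101.2   5.9] head 8.0 tilt [ 0.001  0.    -1.   ] w 0.376 q6 1.53
turn z 20.0 shift after turn cm [-23.05 -12.66  -7.41]
```

```bash
python3 -m creep '[{"xyz":[0,0,-2],"rotation":[0,0,0],"jaw":1},{"xyz":[0,0,-3],"rotation":[0,0,0],"jaw":1},{"xyz":[-1.3,-1.8,-1.5],"rotation":[0,0,0],"jaw":1},{"xyz":[-2,-2.2,0],"rotation":[0,0,0],"jaw":1},{"xyz":[-2,-2.2,0],"rotation":[0,0,0],"jaw":1},{"xyz":[-2,-2.2,0],"rotation":[0,0,0],"jaw":1},{"xyz":[-2,-2.2,0],"rotation":[0,0,0],"jaw":1},{"xyz":[-2,-2.2,0],"rotation":[0,0,0],"jaw":1},{"xyz":[-2,-2.3,0],"rotation":[0,0,0],"jaw":1},{"xyz":[-2,-2.3,0],"rotation":[0,0,0],"jaw":1},{"xyz":[-2,-2.3,1],"rotation":[0,0,0],"jaw":1},{"xyz":[0,0,2],"rotation":[0,0,0],"jaw":1}]'; python3 plan.py 445 273 7 8
```

```text
clock: 4.45
eef_pos: [0.443, 0.2757, 0.042]
eef_rot: [-3.131, -0.225, -0.004]
force: [-0.8, 0.1, -1.6]
width: 0.38
finger_force: 40.3
t 4.45 pos mm [443.  275.7  42. ] head 8.2 tilt [ 0.003  0.003 -1.   ] w 0.38 q6 1.91
turn z 0.2 shift after turn cm [0.16 0.3  3.5 ]
```

```bash
python3 -m creep '[{"xyz":[0,0,1.5],"rotation":[0,0,0],"jaw":1},{"xyz":[0,0,1],"rotation":[0,0,0],"jaw":1},{"xyz":[0,0,0.5],"rotation":[0,0,0],"jaw":1},{"xyz":[0,0,0.4],"rotation":[0,0,0],"jaw":1},{"xyz":[0,0,0],"rotation":[0,0,0],"jaw":1},{"xyz":[0,0,0],"rotation":[0,0,0],"jaw":0},{"xyz":[0,0,0],"rotation":[0,0,0],"jaw":-1},{"xyz":[0,0,0],"rotation":[0,0,0],"jaw":-1},{"xyz":[0,0,0],"rotation":[0,0,0],"jaw":-1},{"xyz":[0,0,-2],"rotation":[0,0,0],"jaw":-1},{"xyz":[0,0,-3],"rotation":[0,0,0],"jaw":-1},{"xyz":[0,0,-3],"rotation":[0,0,0],"jaw":-1}]'; python3 plan.py 440 -286 90 10.5
```

```text
clock: 5.45
eef_pos: [0.4444, 0.2718, 0.0865]
eef_rot: [3.133, 0.219, -0.003]
force: [0.5, 0.3, 0.8]
width: 0.999
finger_force: 0.0
t 5.45 pos mm [444.4 271.8  86.5] head 8.0 tilt [-0.002 -0.001 -1.   ] w 0.999 q6 1.91
turn z -2.5 shift after turn cm [-10.6   54.77  -0.35]
```

```bash
python3 -m creep '[{"xyz":[0,0,0],"rotation":[0,0,-2.5],"jaw":-1},{"xyz":[-0.4,2.3,0],"rotation":[0,0,0],"jaw":-1},{"xyz":[-0.75,3.9,0],"rotation":[0,0,0],"jaw":-1},{"xyz":[-0.75,3.9,0],"rotation":[0,0,0],"jaw":-1},{"xyz":[-0.75,3.9,0],"rotation":[0,0,0],"jaw":-1},{"xyz":[-0.75,3.9,0],"rotation":[0,0,0],"jaw":-1},{"xyz":[-0.75,3.9,0],"rotation":[0,0,0],"jaw":-1},{"xyz":[-0.75,3.9,0],"rotation":[0,0,0],"jaw":-1},{"xyz":[-0.75,3.9,0],"rotation":[0,0,0],"jaw":-1},{"xyz":[-0.75,3.9,0],"rotation":[0,0,0],"jaw":-1},{"xyz":[-0.75,3.9,0],"rotation":[0,0,0],"jaw":-1},{"xyz":[-0.75,3.9,0],"rotation":[0,0,0],"jaw":-1}]'; python3 -m creep '[{"xyz":[-0.75,3.9,0],"rotation":[0,0,0],"jaw":-1},{"xyz":[-0.75,3.8,0],"rotation":[0,0,0],"jaw":-1},{"xyz":[-0.7,3.2,0],"rotation":[0,0,0],"jaw":-1},{"xyz":[-0.5,2.6,0],"rotation":[0,0,0],"jaw":-1},{"xyz":[0,0,0],"rotation":[0,0,0],"jaw":-1},{"xyz":[0,0,0],"rotation":[0,0,0],"jaw":-1},{"xyz":[0,0,0],"rotation":[0,0,0],"jaw":-1}]'; python3 plan.py 440 -286 6 10.5
```

```text
clock: 6.45
eef_pos: [0.4424, -0.1503, 0.0868]
eef_rot: [3.128, 0.287, 0.002]
force: [1.0, 0.4, -0.4]
width: 1.001
finger_force: 0.0
clock: 7.03
eef_pos: [0.4407, -0.2854, 0.0862]
eef_rot: [-3.128, -0.288, 0.0]
force: [0.5, -0.1, -0.8]
width: 0.997
finger_force: 0.0
t 7.03 pos mm [ 440.7 -285.4   86.2] head 10.5 tilt [-0.  0. -1.] w 0.997 q6 0.74
turn z 0.0 shift after turn cm [-0.08  0.05  8.02]
```

```bash
python3 -m creep '[{"xyz":[0,0,2],"rotation":[0,0,0],"jaw":-1},{"xyz":[0,0,2.5],"rotation":[0,0,0],"jaw":-1},{"xyz":[0,0,2],"rotation":[0,0,0],"jaw":-1},{"xyz":[0,0,1],"rotation":[0,0,0],"jaw":-1},{"xyz":[0,0,0.5],"rotation":[0,0,0],"jaw":-0.6},{"xyz":[0,0,0],"rotation":[0,0,0],"jaw":0},{"xyz":[0,0,0],"rotation":[0,0,0],"jaw":1},{"xyz":[0,0,0],"rotation":[0,0,0],"jaw":1},{"xyz":[0,0,0],"rotation":[0,0,0],"jaw":1},{"xyz":[0,0,0],"rotation":[0,0,0],"jaw":1},{"xyz":[0,0,0],"rotation":[0,0,0],"jaw":1},{"xyz":[0,0,0],"rotation":[0,0,0],"jaw":1}]' 40; python3 plan.py 644 98 96 4
```

```text
clock: 8.03
eef_pos: [0.4415, -0.2864, 0.0077]
eef_rot: [3.127, 0.288, 0.003]
force: [-0.2, 0.8, 6.2]
width: 0.251
finger_force: 39.7
t 8.03 pos mm [ 441.5 -286.4    7.7] head 10.5 tilt [ 0.002 -0.001 -1.   ] w 0.251 q6 0.74
turn z 6.5 shift after turn cm [ 22.88 -36.94  -8.83]
```

```bash
python3 -m creep '[{"xyz":[0,0,-1.5],"rotation":[0,0,0],"jaw":1},{"xyz":[0,0,-2.5],"rotation":[0,0,0],"jaw":1},{"xyz":[0,0,-2.5],"rotation":[0,0,0],"jaw":1},{"xyz":[0,0,-1.5],"rotation":[0,0,6.5],"jaw":1},{"xyz":[1,-1.5,0],"rotation":[0,0,0],"jaw":1},{"xyz":[1.8,-3,0],"rotation":[0,0,0],"jaw":1},{"xyz":[1.8,-3,0],"rotation":[0,0,0],"jaw":1},{"xyz":[1.8,-3,0],"rotation":[0,0,0],"jaw":1},{"xyz":[1.8,-3,0],"rotation":[0,0,0],"jaw":1},{"xyz":[1.8,-3,0],"rotation":[0,0,0],"jaw":1},{"xyz":[1.8,-3,0],"rotation":[0,0,0],"jaw":1},{"xyz":[1.8,-3,0],"rotation":[0,0,0],"jaw":1}]'; python3 -m creep '[{"xyz":[1.8,-3,0],"rotation":[0,0,0],"jaw":1},{"xyz":[1.8,-3,0],"rotation":[0,0,0],"jaw":1},{"xyz":[1.8,-3,0],"rotation":[0,0,0],"jaw":1},{"xyz":[1.8,-3,0],"rotation":[0,0,0],"jaw":1},{"xyz":[2,-2.5,0],"rotation":[0,0,0],"jaw":1},{"xyz":[0,0,1.5],"rotation":[0,0,0],"jaw":1},{"xyz":[0,0,2.5],"rotation":[0,0,0],"jaw":1},{"xyz":[0,0,0],"rotation":[0,0,0],"jaw":1},{"xyz":[0,0,0],"rotation":[0,0,0],"jaw":1}]'; python3 plan.py 645 98 8 4
```

```text
clock: 9.03
eef_pos: [0.5612, -0.0503, 0.0864]
eef_rot: [3.139, 0.11, 0.0]
force: [-0.2, -0.3, -0.8]
width: 0.252
finger_force: 39.2
clock: 9.78
eef_pos: [0.6411, 0.0989, 0.0446]
eef_rot: [3.139, 0.11, -0.007]
force: [0.7, -0.5, -0.3]
width: 0.256
finger_force: 39.3
t 9.78 pos mm [641.1  98.9  44.6] head 4.0 tilt [-0.004 -0.001 -1.   ] w 0.256 q6 1.6
turn z 0.0 shift after turn cm [0.38 0.12 3.66]
```

```bash
python3 -m creep '[{"xyz":[0.4,0.1,1],"rotation":[0,0,0],"jaw":1},{"xyz":[0,0,1.3],"rotation":[0,0,0],"jaw":1},{"xyz":[0,0,0.8],"rotation":[0,0,0],"jaw":1},{"xyz":[0,0,0.5],"rotation":[0,0,0],"jaw":1},{"xyz":[0,0,0],"rotation":[0,0,0],"jaw":1},{"xyz":[0,0,0],"rotation":[0,0,0],"jaw":1}]'; python3 -m creep '[{"xyz":[0,0,0],"rotation":[0,0,0],"jaw":0.2},{"xyz":[0,0,0],"rotation":[0,0,0],"jaw":-0.6},{"xyz":[0,0,0],"rotation":[0,0,0],"jaw":-1},{"xyz":[0,0,0],"rotation":[0,0,0],"jaw":-1},{"xyz":[0,0,-1.5],"rotation":[0,0,0],"jaw":-1},{"xyz":[0,0,-3],"rotation":[0,0,0],"jaw":-1},{"xyz":[0,0,-3.5],"rotation":[0,0,0],"jaw":-1},{"xyz":[0,0,-1],"rotation":[0,0,0],"jaw":-1}]'; python3 plan.py 648 -89.5 90 -8.3
```

```text
clock: 10.28
eef_pos: [0.6462, 0.0983, 0.0101]
eef_rot: [3.14, 0.11, -0.001]
force: [-0.3, -0.2, 1.1]
width: 0.25
finger_force: 39.3
clock: 10.95
eef_pos: [0.6487, 0.0987, 0.1069]
eef_rot: [-3.139, -0.11, -0.014]
force: [0.5, -0.2, 0.8]
width: 0.996
finger_force: 0.0
t 10.95 pos mm [648.7  98.7 106.9] head 4.0 tilt [ 0.009  0.001 -1.   ] w 0.996 q6 1.6
turn z 12.3 shift after turn cm [ 2.64 18.63  1.69]
```

```bash
python3 -m creep '[{"xyz":[0,0,0],"rotation":[0,0,6.3],"jaw":-1},{"xyz":[0,0,0],"rotation":[0,0,6.3],"jaw":-1},{"xyz":[0.4,2.6,0],"rotation":[0,0,0],"jaw":-1},{"xyz":[0.5,3.5,0.3],"rotation":[0,0,0],"jaw":-1},{"xyz":[0.5,3.5,0.3],"rotation":[0,0,0],"jaw":-1},{"xyz":[0.5,3.5,0.3],"rotation":[0,0,0],"jaw":-1},{"xyz":[0.4,3.2,0.3],"rotation":[0,0,0],"jaw":-1},{"xyz":[0.4,2.3,0.3],"rotation":[0,0,0],"jaw":-1},{"xyz":[0,0,0],"rotation":[0,0,0],"jaw":-1},{"xyz":[0,0,0],"rotation":[0,0,0],"jaw":-1},{"xyz":[0,0,0],"rotation":[0,0,0],"jaw":-1}]'; python3 plan.py 648 -89.4 8 -8.5
python3 - <<'E'
from h import *
im=cams.get_image('top');cv2.imwrite('pics/t1full.png',im)
c=lambda x,y,w,h,s:cv2.resize(im[y:y+h,x:x+w],None,fx=s,fy=s,interpolation=cv2.INTER_CUBIC)
cv2.imwrite('pics/t1.png',np.hstack([c(230,170,60,60,6),c(150,243,65,60,6)]))
E
```

```text
clock: 11.87
eef_pos: [0.6454, -0.0889, 0.0854]
eef_rot: [-3.132, 0.235, -0.0]
force: [0.3, -0.2, 0.7]
width: 1.006
finger_force: 0.0
t 11.87 pos mm [645.4 -88.9  85.4] head -8.6 tilt [ 0.  0. -1.] w 1.006 q6 1.53
turn z -0.1 shift after turn cm [0.26 0.02 7.74]
```

View pics/t1.png

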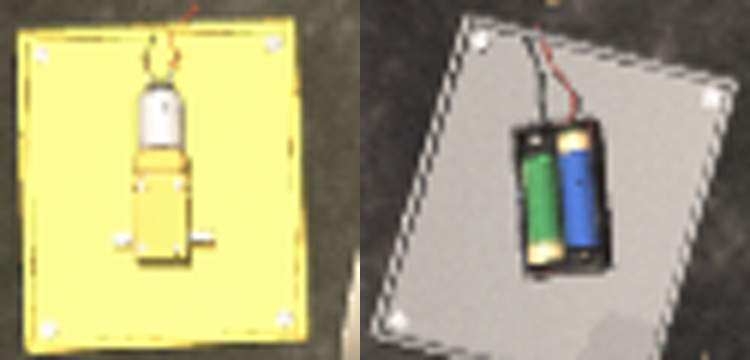

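```bash
python3 - <<'E'
from h import *
k=lambda x,y,P:[(x+(u+.5)/6-.5,y+(v+.5)/6-.5) for u,v in P]
print('mot',quad('top',k(230,170,[(141,86),(184,84),(190,262),(134,262)]),.02))
print('bat',quad('top',k(150,243,[(154,128),(235,118),(251,270),(167,277)]),.018))
E
python3 -m creep '[{"xyz":[0.25,0,1.5],"rotation":[0,0,0],"jaw":-1},{"xyz":[0,0,2.5],"rotation":[0,0,0],"jaw":-1},{"xyz":[0,0,2],"rotation":[0,0,0],"jaw":-1},{"xyz":[0,0,1.5],"rotation":[0,0,0],"jaw":-1},{"xyz":[0,0,0.5],"rotation":[0,0,0],"jaw":-0.8},{"xyz":[0,0,0],"rotation":[0,0,0],"jaw":-0.4},{"xyz":[0,0,0],"rotation":[0,0,0],"jaw":0.4},{"xyz":[0,0,0],"rotation":[0,0,0],"jaw":1},{"xyz":[0,0,0],"rotation":[0,0,0],"jaw":1},{"xyz":[0,0,0],"rotation":[0,0,0],"jaw":1},{"xyz":[0,0,0],"rotation":[0,0,0],"jaw":1}]' 40; python3 plan.py 436 -287 95 4.5
```

```text
mot [645.3  96.3  23.4  76.7 -85.9]
bat [446.7 269.6  34.2  63.2 -81.5]
clock: 12.83
eef_pos: [0.6482, -0.09, 0.0061]
eef_rot: [3.133, -0.235, 0.002]
force: [-0.0, 1.0, 1.3]
width: 0.604
finger_force: 41.9
t 12.83 pos mm [648.2 -90.    6.1] head -8.6 tilt [ 0.001 -0.    -1.   ] w 0.604 q6 1.53
turn z -13.1 shift after turn cm [-22.7   17.98  -8.89]
```

```bash
python3 -m creep '[{"xyz":[0,0,-1.5],"rotation":[0,0,0],"jaw":1},{"xyz":[0,0,-2.5],"rotation":[0,0,0],"jaw":1},{"xyz":[0,0,-2.5],"rotation":[0,0,0],"jaw":1},{"xyz":[0,0,-1.5],"rotation":[0,0,-6.5],"jaw":1},{"xyz":[0,0,0],"rotation":[0,0,-6.6],"jaw":1},{"xyz":[-1.9,1.4,0],"rotation":[0,0,0],"jaw":1},{"xyz":[-2.6,2.1,0],"rotation":[0,0,0],"jaw":1},{"xyz":[-2.6,2.1,0],"rotation":[0,0,0],"jaw":1},{"xyz":[-2.6,2.1,0],"rotation":[0,0,0],"jaw":1},{"xyz":[-2.6,2.1,0],"rotation":[0,0,0],"jaw":1},{"xyz":[-2.6,2.1,0],"rotation":[0,0,0],"jaw":1},{"xyz":[-2.6,2.1,0],"rotation":[0,0,0],"jaw":1}]'; python3 -m creep '[{"xyz":[-2.6,2,0],"rotation":[0,0,0],"jaw":1},{"xyz":[-2.6,2,0],"rotation":[0,0,0],"jaw":1},{"xyz":[0,0,2],"rotation":[0,0,0],"jaw":1},{"xyz":[0,0,2.5],"rotation":[0,0,0],"jaw":1},{"xyz":[0,0,0],"rotation":[0,0,0],"jaw":1},{"xyz":[0,0,0],"rotation":[0,0,0],"jaw":1}]'; python3 plan.py 436 -287 7 4.5
```

```text
clock: 13.83
eef_pos: [0.4831, -0.2442, 0.0856]
eef_rot: [3.139, 0.124, 0.001]
force: [0.4, 0.3, -0.8]
width: 0.604
finger_force: 41.9
clock: 14.33
eef_pos: [0.4349, -0.2867, 0.0397]
eef_rot: [-3.137, -0.123, 0.003]
force: [1.1, -0.7, 0.2]
width: 0.601
finger_force: 42.2
t 14.33 pos mm [ 434.9 -286.7   39.7] head 4.5 tilt [-0.002  0.002 -1.   ] w 0.601 q6 0.84
turn z 0.0 shift after turn cm [0.11 0.04 3.27]
```

```bash
python3 -m creep '[{"xyz":[0.1,0,1],"rotation":[0,0,0],"jaw":1},{"xyz":[0,0,1.2],"rotation":[0,0,0],"jaw":1},{"xyz":[0,0,0.7],"rotation":[0,0,0],"jaw":1},{"xyz":[0,0,0.4],"rotation":[0,0,0],"jaw":1},{"xyz":[0,0,0],"rotation":[0,0,0],"jaw":1},{"xyz":[0,0,0],"rotation":[0,0,0],"jaw":1}]'; python3 -m creep '[{"xyz":[0,0,0],"rotation":[0,0,0],"jaw":0},{"xyz":[0,0,0],"rotation":[0,0,0],"jaw":-0.6},{"xyz":[0,0,0],"rotation":[0,0,0],"jaw":-1},{"xyz":[0,0,0],"rotation":[0,0,0],"jaw":-1},{"xyz":[0,0,0],"rotation":[0,0,0],"jaw":-1},{"xyz":[0,0,-2],"rotation":[0,0,0],"jaw":-1},{"xyz":[0,0,-3],"rotation":[0,0,0],"jaw":-1},{"xyz":[0,0,-3],"rotation":[0,0,0],"jaw":-1},{"xyz":[0,0,-1],"rotation":[0,0,0],"jaw":-1},{"xyz":[0,0,0],"rotation":[0,0,0],"jaw":-1}]'; python3 plan.py 446.5 270 95 8
```

```text
clock: 14.83
eef_pos: [0.4368, -0.2871, 0.0072]
eef_rot: [3.139, 0.124, -0.0]
force: [0.1, -0.3, -0.1]
width: 0.6
finger_force: 42.2
clock: 15.67
eef_pos: [0.4382, -0.2883, 0.1008]
eef_rot: [3.135, 0.123, 0.008]
force: [-0.8, -0.0, 0.4]
width: 1.003
finger_force: 0.0
t 15.67 pos mm [ 438.2 -288.3  100.8] head 4.5 tilt [ 0.005 -0.004 -1.   ] w 1.003 q6 0.84
turn z -3.5 shift after turn cm [  8.6  -55.17   0.58]
```

```bash
python3 -m creep '[{"xyz":[0,0,0],"rotation":[0,0,-3.5],"jaw":-1},{"xyz":[0.4,-2.5,0],"rotation":[0,0,0],"jaw":-1},{"xyz":[0.6,-3.9,0],"rotation":[0,0,0],"jaw":-1},{"xyz":[0.6,-3.9,0],"rotation":[0,0,0],"jaw":-1},{"xyz":[0.6,-3.9,0],"rotation":[0,0,0],"jaw":-1},{"xyz":[0.6,-3.9,0],"rotation":[0,0,0],"jaw":-1},{"xyz":[0.6,-3.9,0],"rotation":[0,0,0],"jaw":-1},{"xyz":[0.6,-3.9,0],"rotation":[0,0,0],"jaw":-1},{"xyz":[0.6,-3.9,0],"rotation":[0,0,0],"jaw":-1},{"xyz":[0.6,-3.9,0],"rotation":[0,0,0],"jaw":-1},{"xyz":[0.6,-3.9,0],"rotation":[0,0,0],"jaw":-1},{"xyz":[0.6,-3.9,0],"rotation":[0,0,0],"jaw":-1}]'; python3 -m creep '[{"xyz":[0.6,-3.9,0],"rotation":[0,0,0],"jaw":-1},{"xyz":[0.6,-3.9,0],"rotation":[0,0,0],"jaw":-1},{"xyz":[0.6,-3.5,0],"rotation":[0,0,0],"jaw":-1},{"xyz":[0.4,-2.4,0],"rotation":[0,0,0],"jaw":-1},{"xyz":[0,0,2],"rotation":[0,0,0],"jaw":-1},{"xyz":[0,0,2],"rotation":[0,0,0],"jaw":-1},{"xyz":[0,0,0],"rotation":[0,0,0],"jaw":-1},{"xyz":[0,0,0],"rotation":[0,0,0],"jaw":-1}]'; python3 plan.py 446 271 7 8
```

```text
clock: 16.67
eef_pos: [0.4409, 0.1345, 0.0956]
eef_rot: [3.133, 0.219, -0.003]
force: [0.9, 0.1, -0.6]
width: 1.002
finger_force: 0.0
clock: 17.33
eef_pos: [0.4435, 0.2707, 0.055]
eef_rot: [3.132, 0.219, -0.007]
force: [0.6, 0.9, 1.0]
width: 1.002
finger_force: 0.0
t 17.33 pos mm [443.5 270.7  55. ] head 8.0 tilt [-0.004 -0.002 -1.   ] w 1.002 q6 1.91
turn z 0.0 shift after turn cm [0.25 0.01 4.8 ]
```

```bash
python3 -m creep '[{"xyz":[0.2,0,1.5],"rotation":[0,0,0],"jaw":-1},{"xyz":[0,0,1.8],"rotation":[0,0,0],"jaw":-1},{"xyz":[0,0,1],"rotation":[0,0,0],"jaw":-1},{"xyz":[0,0,0.5],"rotation":[0,0,0],"jaw":-0.8},{"xyz":[0,0,0],"rotation":[0,0,0],"jaw":-0.2},{"xyz":[0,0,0],"rotation":[0,0,0],"jaw":0.4},{"xyz":[0,0,0],"rotation":[0,0,0],"jaw":1},{"xyz":[0,0,0],"rotation":[0,0,0],"jaw":1},{"xyz":[0,0,0],"rotation":[0,0,0],"jaw":1},{"xyz":[0,0,0],"rotation":[0,0,0],"jaw":1}]' 40; python3 plan.py 647 -94.3 95 -7.2
python3 - <<'E'
from h import *
im=cams.get_image('top')
print('grn',rect(im,(300,165,365,240),(45,90,60),(85,255,255),.005),'er',rect(im,(378,252,438,320),(100,40,30),(130,255,120),.026))
c=lambda x,y,w,h,s:cv2.resize(im[y:y+h,x:x+w],None,fx=s,fy=s,interpolation=cv2.INTER_CUBIC)
cv2.imwrite('pics/t2.png',np.hstack([c(305,170,60,70,6),c(378,250,60,70,6)]))
E
```

```text
clock: 18.17
eef_pos: [0.4477, 0.2721, 0.0106]
eef_rot: [-3.133, -0.219, -0.004]
force: [-0.3, -0.0, 7.5]
width: 0.373
finger_force: 40.3
t 18.17 pos mm [447.7 272.1  10.6] head 8.0 tilt [ 0.002  0.001 -1.   ] w 0.373 q6 1.91
turn z 15.2 shift after turn cm [24.37 33.86 -8.44]
grn [646.9 -94.  122.6 142.9  83. ] er [ 435.3 -260.9    9.9  110.   -87.2]
```

View pics/t2.png

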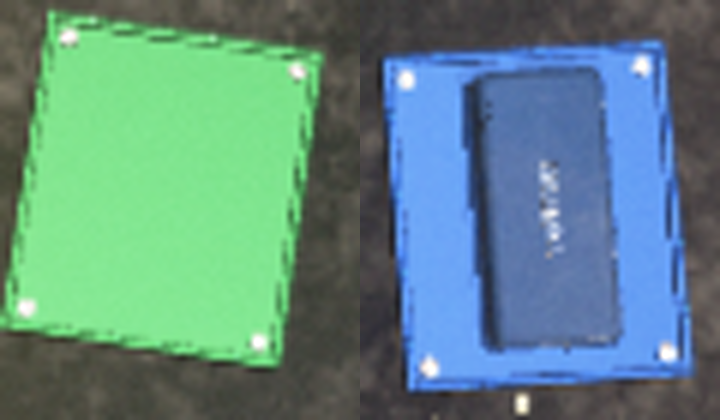

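```bash
python3 - <<'E'
from h import *
k=lambda x,y,P:[(x+(u+.5)/6-.5,y+(v+.5)/6-.5) for u,v in P]
print('er',quad('top',k(378,250,[(124,75),(240,68),(262,342),(137,347)]),.029))
print('blu',quad('top',k(378,250,[(24,58),(303,42),(332,374),(49,390)]),.006))
E
python3 -m creep '[{"xyz":[0,0,-1.5],"rotation":[0,0,0],"jaw":1},{"xyz":[0,0,-2.5],"rotation":[0,0,0],"jaw":1},{"xyz":[0,0,-2.5],"rotation":[0,0,5],"jaw":1},{"xyz":[0,0,-1.5],"rotation":[0,0,5],"jaw":1},{"xyz":[0,0,0],"rotation":[0,0,5],"jaw":1},{"xyz":[1.2,1.7,0],"rotation":[0,0,0],"jaw":1},{"xyz":[2.2,3.1,0],"rotation":[0,0,0],"jaw":1},{"xyz":[2.2,3.1,0],"rotation":[0,0,0],"jaw":1},{"xyz":[2.2,3.1,0],"rotation":[0,0,0],"jaw":1},{"xyz":[2.2,3.1,0],"rotation":[0,0,0],"jaw":1},{"xyz":[2.2,3.1,0],"rotation":[0,0,0],"jaw":1},{"xyz":[2.2,3.1,0],"rotation":[0,0,0],"jaw":1}]'; python3 -m creep '[{"xyz":[2.2,3.1,0],"rotation":[0,0,0],"jaw":1},{"xyz":[2.2,3.1,0],"rotation":[0,0,0],"jaw":1},{"xyz":[2.2,3.1,0],"rotation":[0,0,0],"jaw":1},{"xyz":[2.2,2.7,0],"rotation":[0,0,0],"jaw":1},{"xyz":[1,1.4,0],"rotation":[0,0,0],"jaw":1},{"xyz":[0,0,2],"rotation":[0,0,0],"jaw":1},{"xyz":[0,0,2],"rotation":[0,0,0],"jaw":1},{"xyz":[0,0,0],"rotation":[0,0,0],"jaw":1},{"xyz":[0,0,0],"rotation":[0,0,0],"jaw":1}]'; python3 plan.py 647.5 -94.2 11 -7
```

```text
er [ 437.6 -287.8   51.2  112.   -85.9]
blu [ 435.3 -287.3  118.4  138.7  -85.6]
clock: 19.22
eef_pos: [0.5655, 0.051, 0.0892]
eef_rot: [3.136, -0.191, -0.0]
force: [1.0, 0.6, -1.1]
width: 0.374
finger_force: 40.0
clock: 19.97
eef_pos: [0.645, -0.092, 0.0479]
eef_rot: [-3.135, 0.191, 0.006]
force: [0.4, 1.0, -1.3]
width: 0.375
finger_force: 40.0
t 19.97 pos mm [645.  -92.   47.9] head -7.0 tilt [-0.004  0.001 -1.   ] w 0.375 q6 1.49
turn z 0.0 shift after turn cm [0.28 0.19 3.69]
```

```bash
python3 -m creep '[{"xyz":[0.25,0.2,1],"rotation":[0,0,0],"jaw":1},{"xyz":[0,0,1.2],"rotation":[0,0,0],"jaw":1},{"xyz":[0,0,0.8],"rotation":[0,0,0],"jaw":1},{"xyz":[0,0,0.5],"rotation":[0,0,0],"jaw":1},{"xyz":[0,0,0],"rotation":[0,0,0],"jaw":1},{"xyz":[0,0,0],"rotation":[0,0,0],"jaw":1},{"xyz":[0,0,0],"rotation":[0,0,0],"jaw":1}]'; python3 plan.py 647.5 -94.2 10 -7
```

```text
clock: 20.55
eef_pos: [0.6486, -0.0945, 0.0149]
eef_rot: [3.136, -0.191, 0.001]
force: [0.6, 0.1, -1.2]
width: 0.377
finger_force: 40.0
t 20.55 pos mm [648.6 -94.5  14.9] head -7.0 tilt [ 0.001 -0.    -1.   ] w 0.377 q6 1.49
turn z 0.0 shift after turn cm [-0.11 -0.02  0.49]
```

```bash
python3 -m creep '[{"xyz":[-0.1,0,0.3],"rotation":[0,0,0],"jaw":1},{"xyz":[0,0,0.2],"rotation":[0,0,0],"jaw":1},{"xyz":[0,0,0],"rotation":[0,0,0],"jaw":1},{"xyz":[0,0,0],"rotation":[0,0,0],"jaw":1}]'; python3 -m creep '[{"xyz":[0,0,0.1],"rotation":[0,0,0],"jaw":1},{"xyz":[0,0,0.1],"rotation":[0,0,0],"jaw":1},{"xyz":[0,0,0],"rotation":[0,0,0],"jaw":1}]'
```

```text
clock: 20.88
eef_pos: [0.6477, -0.0944, 0.0107]
eef_rot: [3.136, -0.191, 0.002]
force: [-1.5, 0.3, 4.1]
width: 0.375
finger_force: 40.6
clock: 21.13
eef_pos: [0.648, -0.0945, 0.0106]
eef_rot: [3.135, -0.191, 0.003]
force: [-7.2, 1.9, 15.6]
width: 0.377
finger_force: 41.6
```

```bash
python3 -m creep '[{"xyz":[0,0,-0.2],"rotation":[0,0,0],"jaw":1},{"xyz":[0,0,0],"rotation":[0,0,0],"jaw":0},{"xyz":[0,0,0],"rotation":[0,0,0],"jaw":-0.6},{"xyz":[0,0,0],"rotation":[0,0,0],"jaw":-1},{"xyz":[0,0,0],"rotation":[0,0,0],"jaw":-1},{"xyz":[0,0,-2],"rotation":[0,0,0],"jaw":-1},{"xyz":[0,0,-3],"rotation":[0,0,0],"jaw":-1},{"xyz":[0,0,-4],"rotation":[0,0,0],"jaw":-1},{"xyz":[-2,0,-3],"rotation":[0,0,0],"jaw":-1},{"xyz":[-4,0,0],"rotation":[0,0,0],"jaw":-1},{"xyz":[-4,0,0],"rotation":[0,0,0],"jaw":-1},{"xyz":[-4,0,0],"rotation":[0,0,0],"jaw":-1}]'; python3 -m creep '[{"xyz":[-4,0,0],"rotation":[0,0,0],"jaw":-1},{"xyz":[-4,0,0],"rotation":[0,0,0],"jaw":-1},{"xyz":[-2,0,0],"rotation":[0,0,0],"jaw":-1},{"xyz":[0,0,0],"rotation":[0,0,0],"jaw":-1},{"xyz":[0,0,0],"rotation":[0,0,0],"jaw":-1}]'
python3 - <<'E'
from h import *
cv2.imwrite('pics/t3full.png',im:=cams.get_image('top'));sd=cams.get_image('side')
c=lambda im,x,y,w,h,s:cv2.resize(im[y:y+h,x:x+w],None,fx=s,fy=s,interpolation=cv2.INTER_CUBIC)
cv2.imwrite('pics/t3.png',np.vstack([c(im,240,165,130,75,6),c(sd,255,190,130,25,6)*0,])[:460]); cv2.imwrite('pics/s4.png',c(sd,250,180,150,150,4))
E
```

```text
clock: 22.13
eef_pos: [0.5068, -0.0771, 0.1293]
eef_rot: [3.136, -0.191, 0.001]
force: [0.2, -0.8, 0.7]
width: 1.0
finger_force: 0.0
clock: 22.55
eef_pos: [0.4089, -0.0651, 0.1297]
eef_rot: [3.135, -0.192, 0.003]
force: [0.0, -0.4, 0.3]
width: 1.0
finger_force: 0.0
```

View pics/t3.png

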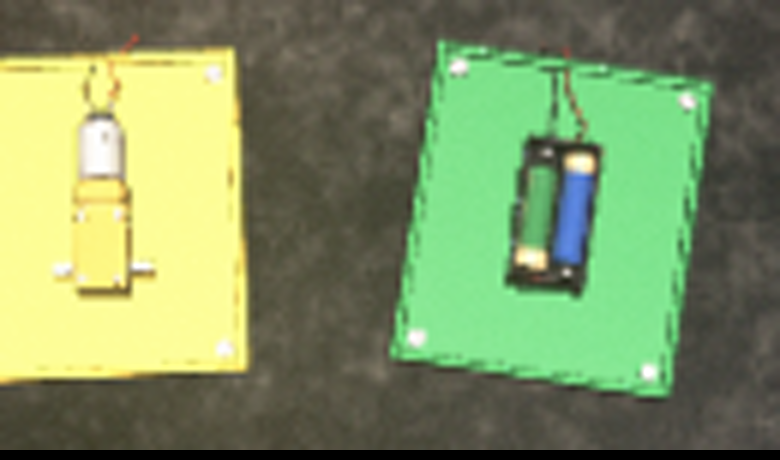

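View pics/s4.png

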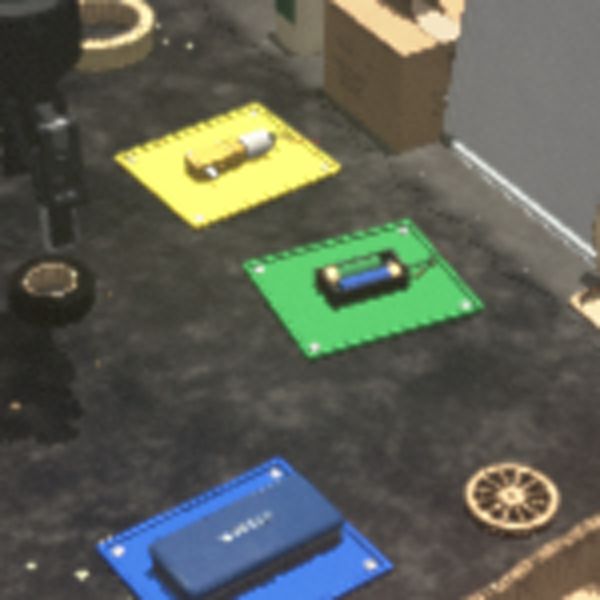

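View pics/t3full.png

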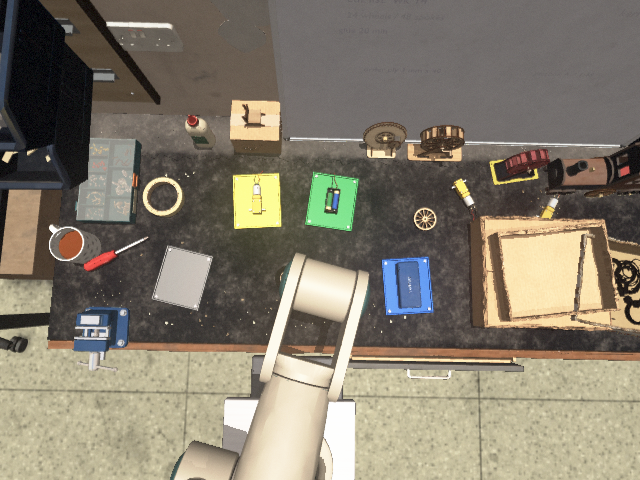

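All three parts lie flat and centred to about 2 mm: motor at (257,200), battery holder at (332,201), eraser at (409,284). The wheel (425,218) and masking tape (162,196) have not moved. The black tape is under the arm in the top view but shows upright and in its place in the side crop. The gripper is clear of everything.

```bash
python3 -c "
from station import bot;print(bot.hand_in())"
```

```text
the job is handed in; nothing more can be done
None
```

I handed the job in after about 23 s of robot time: the gear motor is in the yellow tray, the eraser in the blue and the battery holder in the green, each flat and within about 2 mm of the middle, and neither tape roll nor the wheel was moved.

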